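# Load a stripped valve into the bench parts cleaner

### The job

Load the stripped valve into the parts cleaner: carry the red tray to the cleaner and tip it low over the hopper mouth so that all four parts slide in, then set the empty tray back down upright on its blue mat. Pull the spindle out of the green cup and put it in the cleaner's hopper as well, whichever way it lies. Leave the cup standing there, and do not disturb the other things on the bench.

Things in the scene. Friction and masses are not known exactly. Their poses are not given: they have to be found in the camera images.
- tray: loose red parts tray, an open pan 160 mm long (its x) by 120 mm wide (its y), floor and walls 3 mm thick, walls 40 mm high on three sides; the fourth end, towards its -x, is open: the mouth. A fixed carrying handle bridges it over its middle. It stands on the blue mat with the four small parts loose in it. About 0.25 kg empty (varies), 0.2 kg of parts. Origin: centre of its underside, z up
- tray_handle (a point): centre of the tray's black handle bar, which runs across the tray (along the tray's y): 128 mm long, 12 mm thick (along the tray's x), 18 mm high; this point is 95 mm above the tray's underside; steel posts hold its two ends
- tray_mouth (a point): middle of the floor's edge at the tray's open end, 80 mm from the tray's centre along its -x, on the upper face of the floor, 3 mm above the underside
- mat: blue mat fixed to the bench, 240 mm (its x) by 220 mm (its y), 3 mm thick, left or right of the robot's middle line, with the cleaner on the other side. Origin: centre of its underside
- brass_bush: brass bush in the tray, a short tube 34 mm across, 30 mm high, bore 20 mm. Origin: centre of its underside as it stands in the tray
- rubber_seat: black rubber valve seat in the tray, a puck 42 mm across, 18 mm high, with a small steel hub to 24 mm. Origin: centre of its underside as it stands in the tray
- hex_nut: steel hexagon nut in the tray, 34 mm across flats, 22 mm high. Origin: centre of its underside as it stands in the tray
- cartridge: white plastic valve cartridge in the tray, 32 mm across, 26 mm high, with a blue stub 20 mm across to 36 mm. Origin: centre of its underside as it stands in the tray
- cleaner: bench parts cleaner, fixed: white box with an empty dry tank and a flared steel hopper mouth. Body 190 mm (its x) by 210 mm (its y), 80 mm high; the hopper flares from there to a rim 120 mm high, about 210 by 230 mm outside. The tank inside is 160 by 180 mm, its floor 31 mm above the bench. Black control strip on its -x face. Origin: centre of its underside
- cleaner_mouth (a point): centre of the cleaner's hopper mouth, at rim height, 120 mm above the bench
- cup: loose green round cup that holds the spindle, 56 mm across, 90 mm high, bore 48 mm, inner floor 8 mm up, 0.45 kg. Origin: centre of its underside
- spindle: steel valve spindle, 158 mm long, standing upright and loose in the green cup: black rubber foot 26 mm across and 10 mm high at the bottom, steel rod 12 mm across, cylindrical brass head 22 mm across and 30 mm high at the top. It may lean in the cup. Origin: centre of the foot's underside; its z axis runs up to the head
- spindle_head (a point): centre of the spindle's brass head, 143 mm from the foot's underside along the spindle
- spindle_mid (a point): middle of the spindle's length, 79 mm from the foot's underside
- driver_cup: grey round cup, 60 mm across and 85 mm high, holding three screwdrivers (orange and yellow handles, tops 165 mm above the bench), all one piece; a bystander. It stands about 110 mm from the green cup. Origin: centre of its underside
- screwdriver: loose screwdriver lying on the bench between mat and cleaner, 200 mm long, orange handle 26 mm thick; a bystander. Origin: middle of its length, on the bench; its x axis runs to its tip
- wrench: flat steel wrench, 180 mm long, 8 mm thick, lying beyond the cups; a bystander. Origin: middle of its length, on the bench
- spray: blue bottle with red cap, 60 mm across, 170 mm high, far side of the bench; a bystander. Origin: centre of its underside
- grease: yellow can, 60 mm across, 70 mm high, far side of the bench; a bystander. Origin: centre of its underside
- valve_body: chrome valve body, about 110 mm long, 52 mm thick, lying at the far side of the bench; a bystander. Origin: under its middle, on the bench
Not all that is in view belongs to the job. Of the things shaped like the tray, the red one is meant.

How it is judged:
On the way:
1. the tray is tipped by more than 30 degrees with the middle of its mouth over the cleaner's hopper, above the rim or just inside it (x of tray_mouth in the frame of cleaner between -0.12 and 0.12 m and y of tray_mouth in the frame of cleaner between -0.13 and 0.13 m and angle between tray's own z axis and vertical above 0.52 rad and z of tray_mouth in the frame of cleaner above 0.09 m), for 0.1 s.
At the end, for the whole second after the job is handed in: At rest: all four parts in the hopper below its rim; the middle of the spindle within the hopper, under 130 mm high; the tray upright (0.12 rad) on the mat, centres within 90 by 85 mm (mat x, y); the green cup upright on the bench within 100 mm of its start (x of brass_bush in the frame of cleaner between -0.1 and 0.1 m and y of brass_bush in the frame of cleaner between -0.11 and 0.11 m and z of each of brass_bush, rubber_seat, hex_nut, cartridge in the frame of cleaner below 0.11 m and linear speed of each of brass_bush, rubber_seat, hex_nut, cartridge, spindle, tray below 0.05 m/s and x of rubber_seat in the frame of cleaner between -0.1 and 0.1 m and y of rubber_seat in the frame of cleaner between -0.11 and 0.11 m and x of hex_nut in the frame of cleaner between -0.1 and 0.1 m and y of hex_nut in the frame of cleaner between -0.11 and 0.11 m and x of cartridge in the frame of cleaner between -0.1 and 0.1 m and y of cartridge in the frame of cleaner between -0.11 and 0.11 m and x of spindle_mid in the frame of cleaner between -0.1 and 0.1 m and y of spindle_mid in the frame of cleaner between -0.11 and 0.11 m and z of spindle_mid in the frame of cleaner below 0.13 m and x of tray in the frame of mat between -0.09 and 0.09 m and y of tray in the frame of mat between -0.085 and 0.085 m and angle between each of tray, cup's own z axis and vertical below 0.12 rad and height (world z) of tray below 0.015 m and height (world z) of cup below 0.02 m and distance of cup from where it was at the start of the episode below 0.1 m); the robot touches nothing.
It fails at once if the tray is tipped (over 30 degrees) with its mouth more than 250 mm above the bench: tip it low over the hopper (angle between tray's own z axis and vertical above 0.52 rad and height (world z) of tray_mouth above 0.25 m).
It fails at once if the green cup is knocked over (tilted more than 0.7 rad) (angle between cup's own z axis and vertical above 0.7 rad).
It fails at once if a bystander (cup of screwdrivers, loose screwdriver, wrench, blue bottle, yellow can, valve body) is moved more than 50 mm (distance of any of driver_cup, screwdriver, wrench, spray, grease, valve_body from where it was at the start of the episode above 0.05 m).
It also fails if it takes over 72 s, if anything falls off the work surface, if the arm or the gripper's body presses on something with over 40 N, if the wrist force passes 120 N, or if a joint passes its speed limit or range.

### The arm

A 7-joint arm with a two-finger parallel gripper is mounted at the origin on the work surface. World frame = base frame: x ahead of the robot, y to its left, z up, the work surface at z = 0. Lengths are in m, angles in rad, forces in N, time in s.
With the tool pointing down it reaches from about 0.425 to 0.925 m from the base axis. Payload 6.8 kg.
Tool frame: the origin (TCP) lies at the very end of the fingers, on their centre line; the grasp point (between the pads) lies bot.grip_depth behind it (bot.grip_depth is the distance from the TCP to the grasp point, in m); z points along the fingers, y is the line along which they close (so a half turn about z gives the same grasp; the last joint's range is limited). The gripper opens to 85 mm and grips with 20 to 120 N. Pads are 22 mm wide; open, the fingers measure 114 mm over their backs; the gripper's body (76 mm by 85 mm) begins 54 mm behind the grasp point. The pads swing forward as they close: fully open they stand 13 mm farther back than shut.
Start: joints at [-1.297, 0.477, 0.022, 1.555, -0.011, 1.109, -0.083], TCP at [0.251, 0.626, 0.231] pointing down, gripper open.
Joint ranges: [-2.96, 2.96], [-0.34, 2.1], [-1.41, 1.46], [0.24, 2.44], [-1.37, 4.51], [0.17, 1.92], [-2.96, 2.96]. Speed limits (rad/s): [2.39, 2.39, 3.14, 3.14, 3.14, 3.14, 3.14].

### API

Orientations are given as a unit quaternion [w, x, y, z].
In Python, from station import bot gives the robot as it stands.
- The arm moves only by the tool send_rows, never from a script. Its arguments are lists of equal length, an entry for each row: "slide": the shift along the tool's x, y, z in mm, a list of three; "roll": the turn about the tool's z in degrees; "claw": the opening, from 0 (shut) to 1 (fully open). A call has exactly 8 rows; each row is the pose to reach, as a shift and turn from the pose commanded when the call began, along the tool's axes at that moment; what a row does not reach only later rows make up. A row lasts 1/12 s, in which the tool goes at most 41.7 mm and 7.16 degrees, less where a joint would pass 70% of its speed; a pose out of reach is approached as far as the arm can. A call with a gripper value outside its range is refused whole. The fingers move at their own pace and stop on an object; "force" is the grip in N (left out, the last holds). Time passes only in rows, so rows that repeat a pose let the fingers close, or fill a call up. It gives the time, the measured TCP pose, the force, the opening and the grip force at its end, in the units of the state.
- bot.get_obs(): the state, without advancing time (a new reading comes with each control period).
- bot.read_camera(name): name is "scene" or "top" or "wrist"; returns the picture (420x560x3 uint8, red, green, blue); there is no depth.
- bot.camera_model(name): a dict with "camera_matrix" (3x3 intrinsics, pixels), "camera_from_world" (4x4, takes a point from world to camera coordinates). Camera axes: x right, y down, z forward; pixel columns grow to the right and rows downward; lengths in m; the calibration is good to about 2 mm. A picture is of the moment at which its call begins: read the wrist's pose just before it. camera_model takes no time and is no camera call; for the wrist camera it gives the pose at the moment of the call.
- bot.hand_in(): hands the job in; it is judged then, once.
The state is a dict: "t": time; "q": joint angles; "joint_vel": joint speeds; "joint_torque": joint torques, N m; "eef_pos": TCP position; "tool_rot": TCP orientation; "contact_force": force on the tool from outside, world axes, zero at the start; "torque": the same for the moment, N m; "gripper_width": opening from 0.0 (shut) to 1.0 (fully open); "grasp_force": force on a finger pad.
Only numpy, scipy, OpenCV 4.12 (cv2) and the standard library are available. Lean on these libraries where they do the work, as an engineer would, in place of code of your own. Each camera call takes 0.05 s, during which the arm holds its last target. There are 200 camera calls.

## Working session

There is one attempt and no reset: what is moved stays moved. The work goes in short steps, Python scripts to look and compute and a tool call to move; the robot and the scene stay as the last step left them, time stands still between calls to the robot, and variables do not carry over. Pictures are saved under pics/ and viewed, at most 10 in all, crops included, and the job is handed in when it is done.

Besides the shell and the picture viewer there is one more tool, called after "Call:" in YAML: its name, and indented under it one key for each argument. send_rows: Moves the arm, as the interface text tells. Its arguments: {"type":"object","properties":{"slide":{"type":"array","items":{"type":"array","items":{"type":"number"}}},"roll":{"type":"array","items":{"type":"number"}},"claw":{"type":"array","items":{"type":"number"}},"force":{"type":"number"}},"required":["slide","roll","claw"]}

```bash
mkdir -p pics; ls
python3 - <<'E'
from station import bot
import cv2,numpy as np
print(bot.get_obs(), bot.grip_depth)
a=bot.read_camera("scene");b=bot.read_camera("top")
cv2.imwrite("pics/scene.png",cv2.resize(a[:,:,::-1],(800,600),interpolation=cv2.INTER_CUBIC))
cv2.imwrite("pics/top.png",cv2.resize(b[:,:,::-1],(800,600),interpolation=cv2.INTER_CUBIC))
for n in("scene","top","wrist"):print(n,bot.camera_model(n))
E
```

```text
pics
{'t': 0.0, 'q': array([-1.29710495,  0.4778082 ,  0.02231786,  1.55645546, -0.01151009,
        1.10930996, -0.0831086 ]), 'joint_vel': array([ 7.06082809e-04, -1.20867513e-03, -7.06144431e-05, -8.11324037e-04,
       -8.18885098e-06, -2.97969680e-04, -2.35212917e-03]), 'joint_torque': array([-2.60594325e-04, -5.96446037e+01,  1.60759952e+00, -2.81199521e+01,
        1.23494709e-02,  9.28577268e-03, -2.28773007e-05]), 'eef_pos': array([0.25126947, 0.62584298, 0.23031818]), 'tool_rot': array([-1.16875440e-04,  1.89724614e-01,  9.81836907e-01, -9.19241315e-04]), 'contact_force': array([0.07053311, 0.16980516, 0.86941563]), 'torque': array([-0.0529798 ,  0.02181328,  0.03916613]), 'grasp_force': 0.0, 'gripper_width': 1.0020528905378387} 0.0187
scene {'camera_matrix': array([[450.45856692,   0.        , 284.87934507],
       [  0.        , 450.45856692, 206.44818595],
       [  0.        ,   0.        ,   1.        ]]), 'camera_from_world': array([[ 0.49313194,  0.86989639, -0.0100578 , -0.36484647],
       [ 0.64622631, -0.37402766, -0.66520288, -0.20716244],
       [-0.58241948,  
[... 483 characters left out ...]
964200e-01,  1.01414015e-03, -9.88690907e-01,
         1.36802031e+00],
       [ 0.00000000e+00,  0.00000000e+00,  0.00000000e+00,
         1.00000000e+00]])}
wrist {'camera_matrix': array([[323.38869547,   0.        , 279.11401523],
       [  0.        , 323.38869547, 201.41174542],
       [  0.        ,   0.        ,   1.        ]]), 'camera_from_world': array([[ 3.72088970e-01,  9.28196749e-01, -7.70468078e-04,
        -6.75432131e-01],
       [ 8.90035789e-01, -3.56555463e-01,  2.84085367e-01,
        -3.82506224e-02],
       [ 2.63412400e-01, -1.06390776e-01, -9.58798681e-01,
         3.78446918e-01],
       [ 0.00000000e+00,  0.00000000e+00,  0.00000000e+00,
         1.00000000e+00]])}
```

View pics/scene.png

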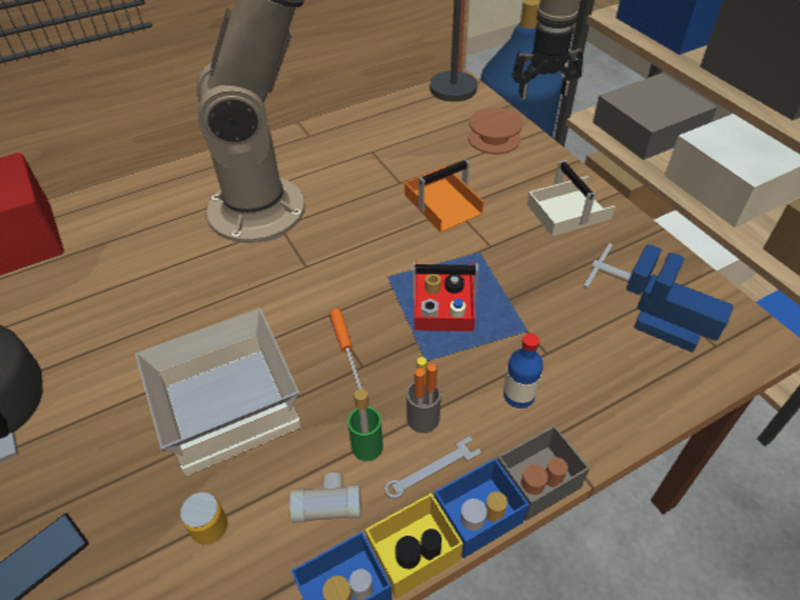

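View pics/top.png

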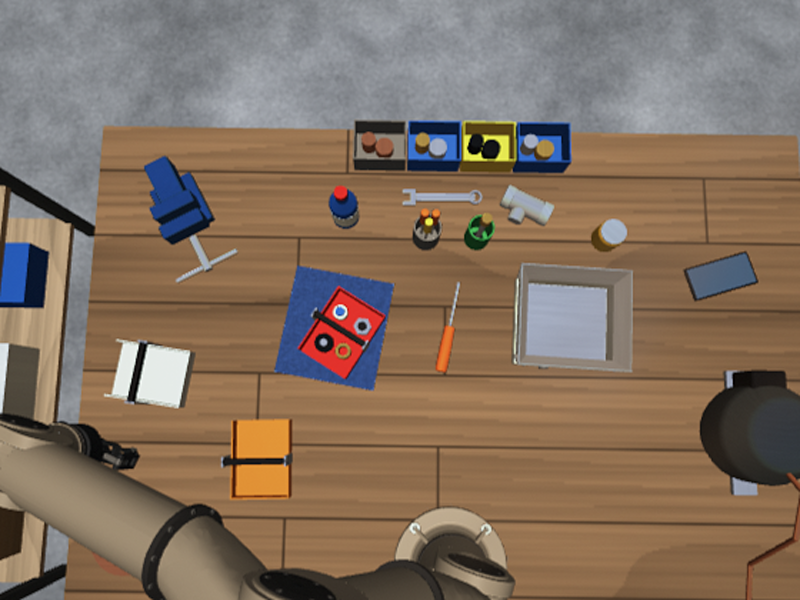

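The scene and top views show three things shaped like the tray, at top px: red on the blue mat (343,332), orange (261,458) and white (155,374). I choose the red one. The green cup is at (480,231), with the grey driver cup at (427,228), and the cleaner is at (575,317). Next is one close crop.

Run:
```python
from station import bot
import cv2,numpy as np
a=bot.read_camera("scene")[:,:,::-1];b=bot.read_camera("top")[:,:,::-1]
def crop(im,x,y,w,h,W,H): return cv2.resize(im[y:y+h,x:x+w],(W,H),interpolation=cv2.INTER_CUBIC)
# all scale 5
o=np.zeros((600,800,3),np.uint8)
o[:300,:400]=crop(b,200,190,80,60,400,300)   # tray top: px=200+u/5, 190+v/5
o[:300,400:]=crop(a,280,175,80,60,400,300)   # tray scene
o[300:,:400]=crop(b,280,140,80,60,400,300)   # cups top
o[300:,400:]=crop(a,230,265,80,60,400,300)   # cups scene
cv2.imwrite("pics/crop.png",o)
o=np.zeros((600,800,3),np.uint8)
o[:,:400]=crop(b,350,175,100,100,400,400).repeat(1,0)[:400].copy().__class__((400,400,3),np.uint8) if 0 else 0
o[:400,:400]=crop(b,350,175,100,100,400,400)
o[:480,400:]=crop(a,85,210,133,160,400,480)
cv2.imwrite("pics/crop2.png",o)
```

```text
(no output)
```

View pics/crop.png

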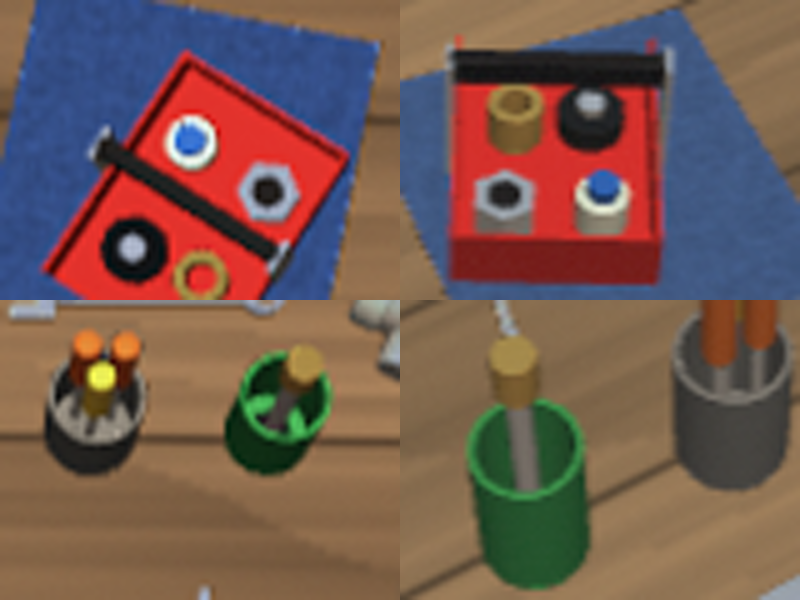

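View pics/crop2.png

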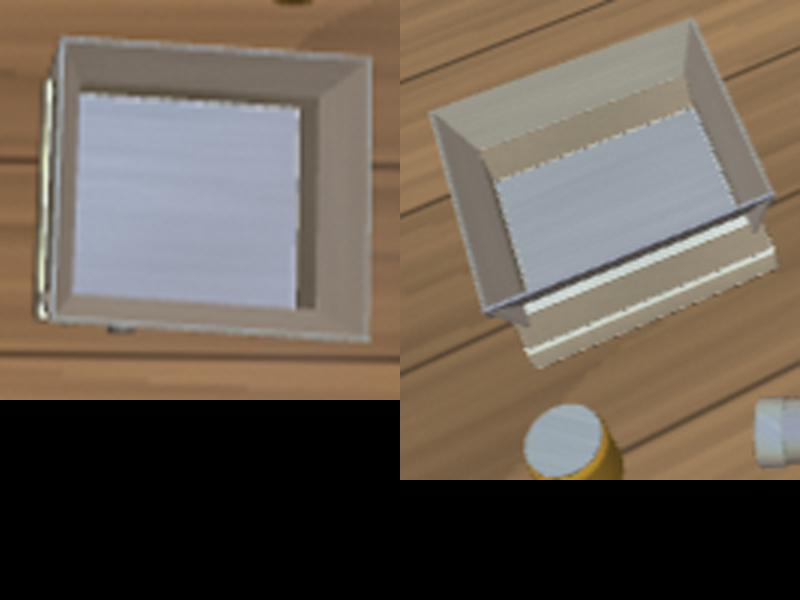

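The top crop shows the red tray's walled end at upper right, (185,55)-(345,155). The open end is at lower left, towards the robot, and the bar runs (105,148)-(278,256). The scene crop agrees: bar (455,67)-(668,70), and the near end is walled. The spindle head leans to (307,363), and the cup rim centre is (286,395). The second crop gives the four rim corners of the cleaner.

```bash
cat > h.py <<'E'
import numpy as np
from station import bot
def P(n):
    m=bot.camera_model(n);return m["camera_matrix"]@m["camera_from_world"][:3]
def tri(obs):
    A=[]
    for M,(u,v) in obs: A+= [u*M[2]-M[0],v*M[2]-M[1]]
    A=np.array(A);X,*_=np.linalg.lstsq(A[:,:3],-A[:,3],rcond=None)
    r=[(lambda p:p[:2]/p[2]-np.array(o))(M@np.append(X,1)) for M,o in obs]
    return X,np.abs(np.array(r)).max()
def onz(M,uv,z):
    u,v=uv;A=np.array([u*M[2]-M[0],v*M[2]-M[1]])
    return np.linalg.solve(A[:,:2],-A[:,3]-A[:,2]*z)
E
python3 - <<'E'
from h import *
np.set_printoptions(precision=4,suppress=True)
T,S=P("top"),P("scene")
c=lambda x0,y0,s,u,v:(x0+(u+.5)/s-.5,y0+(v+.5)/s-.5)
D={'hL(top left)':(c(200,190,5,106,149),c(280,175,5,267,67)),
'hR':(c(200,190,5,277,256),c(280,175,5,55,66)),
'head top':(c(280,140,5,307,63),c(230,265,5,114,56)),
'cup rim':(c(280,140,5,286,95),c(230,265,5,126,146)),
'drv rim':(c(280,140,5,96,94),c(230,265,5,331,57)),
'drvOrL':(c(280,140,5,88,45),None),
'cl -x+y':(c(350,175,4,50,322),c(85,210,3,292,20)),
'cl -x-y':(c(350,175,4,368,340),c(85,210,3,30,113)),
'cl +x+y':(c(350,175,4,62,38),c(85,210,3,372,198)),
'cl +x-y':(c(350,175,4,370,57),c(85,210,3,87,312))}
for k,(a,b) in D.items():
    if b: print(k,*tri([(T,a),(S,b)]))
for p in [(299,266),(393,284),(374,389),(276,371)]: print('mat',onz(T,np.array(p)*.7,0.003))
for p in [(458,284),(441,371)]: print('drv',onz(T,np.array(p)*.7,0.013))
# tray wall corners z=.043 : top crop
for p in [(185,55),(347,157),(45,270)]: print('tray wall',onz(T,c(200,190,5,*p),.043))
E
```

```text
hL(top left) [0.5109 0.2849 0.1027] 0.7415117134615912
hR [0.4492 0.183  0.1013] 0.47403051234726945
head top [ 0.6989 -0.0594  0.1685] 0.5296092630840405
cup rim [ 0.7009 -0.0586  0.0937] 0.18244560400700038
drv rim [0.7019 0.0541 0.0847] 0.3304623011225658
cl -x+y [ 0.4105 -0.1249  0.1184] 0.36017491075023145
cl -x-y [ 0.4005 -0.3503  0.122 ] 0.3879312389509977
cl +x+y [ 0.6177 -0.1368  0.1201] 0.30502850040485896
cl +x-y [ 0.6061 -0.3592  0.1234] 0.7009374666215678
mat [0.6302 0.3343]
mat [0.5924 0.1245]
mat [0.3607 0.1627]
mat [0.3966 0.3762]
drv [ 0.5925 -0.0185]
drv [0.401  0.0186]
tray wall [0.5775 0.2431]
tray wall [0.5156 0.1425]
tray wall [0.4438 0.3246]
```

```bash
cat >> h.py <<'E'
def R():
    from scipy.spatial.transform import Rotation as Ro
    w,x,y,z=bot.get_obs()["tool_rot"];return Ro.from_quat([x,y,z,w]).as_matrix()
def go(pos,yaw):
    "slide mm, roll deg to bring TCP to pos with tool y at yaw deg (world)"
    o=bot.get_obs();r=R();s=r.T@(np.array(pos)-o["eef_pos"])*1000
    d=yaw-np.degrees(np.arctan2(r[1,1],r[0,1]));d=(d+90)%180-90
    return s.round(1),round(-d,1)
def st():
    o=bot.get_obs();r=R()
    print('t %.2f'%o["t"],o["eef_pos"].round(4),'yaw %.1f'%np.degrees(np.arctan2(r[1,1],r[0,1])),'F',o["contact_force"].round(1),'w %.3f g %.1f'%(o["gripper_width"],o["grasp_force"]),'q',o["q"].round(2))
E
python3 -c "
from h import *
st();print(go((.48,.234,.2),-31.3))"
```

```text
t 0.20 [0.2514 0.6261 0.2307] yaw 68.1 F [ 0.3 -0.2 -0.4] w 0.998 g 0.0 q [-1.3   0.48  0.02  1.56 -0.01  1.11 -0.08]
(array([-358.2, -278.6,   31.1]), np.float64(-80.6))
```

Call:
send_rows:
  slide:
    - [-36,-28,4]
    - [-72,-56,8]
    - [-107,-84,12]
    - [-143,-111,16]
    - [-179,-139,20]
    - [-215,-167,24]
    - [-251,-195,28]
    - [-287,-223,31]
  roll: [7,14,21,28,35,42,49,56]
  claw: [1,1,1,1,1,1,1,1]

```text
t: 0.87
eef_pos: [0.4194, 0.3377, 0.2025]
tool_rot: [-0.0, 0.631, 0.776, 0.0]
contact_force: [-0.3, -0.4, -0.1]
gripper_width: 0.999
grasp_force: 0.0
```

```bash
python3 -c "
from h import *
st();print(go((.48,.234,.2),-31.3))"
```

```text
t 0.87 [0.4194 0.3377 0.2025] yaw 11.8 F [-0.3 -0.4 -0.1] w 0.999 g 0.0 q [-1.05  0.29  0.31  1.93 -0.11  0.94 -0.48]
(array([-113.9,   38.1,    2.5]), np.float64(43.1))
```

Call:
send_rows:
  slide:
    - [-25,8,0]
    - [-50,17,0]
    - [-86,29,0]
    - [-86,29,0]
    - [-86,29,0]
    - [-86,29,0]
    - [-86,29,0]
    - [-86,29,0]
  roll: [7,14,21,28,35,43,43,43]
  claw: [1,1,1,1,1,1,1,1]

```text
t: 1.53
eef_pos: [0.4652, 0.2617, 0.2025]
tool_rot: [0.0, 0.869, 0.495, -0.0]
contact_force: [-0.3, 0.0, -0.2]
gripper_width: 1.002
grasp_force: 0.0
```

```bash
python3 -c "
from h import *
import cv2
st();print(go((.48,.234,.15),-31.3))
st0=P('wrist');b=bot.read_camera('wrist');cv2.imwrite('pics/w1.png',b[:,:,::-1])
np.save('w1.npy',st0)
for X in [(.5109,.2849,.098),(.4492,.183,.098)]:
  p=st0@np.append(X,1);print(p[:2]/p[2])
"
```

```text
t 1.53 [0.4652 0.2617 0.2025] yaw -30.7 F [-0.3  0.  -0.2] w 1.002 g 0.0 q [-1.03  0.3   0.49  1.95 -0.17  0.94 -0.99]
(array([-16.3,  26.9,  52.5]), np.float64(0.6))
[314.13475618 147.24432051]
[308.66946699 285.94664875]
```

View pics/w1.png

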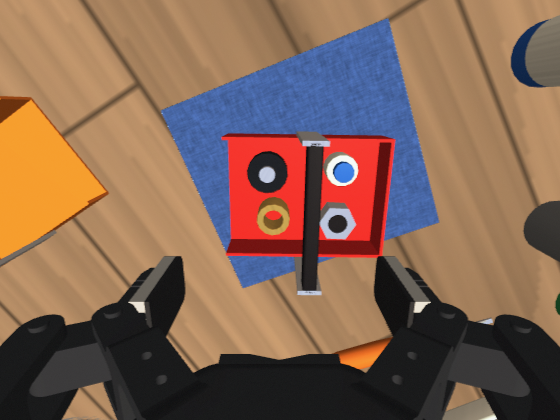

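The wrist view shows the tray mouth on the left at (230,190) and the walled end on the right. The bar runs (314,140)-(309,292), which matches the prediction, so I go down onto it.

Call:
send_rows:
  slide:
    - [-16,27,20]
    - [-16,27,50]
    - [-16,27,80]
    - [-16,27,110]
    - [-16,27,123]
    - [-16,27,123]
    - [-16,27,123]
    - [-16,27,123]
  roll: [0.6,0.6,0.6,0.6,0.6,0.6,0.6,0.6]
  claw: [1,1,1,1,1,1,0.5,0]
  force: 60

```text
t: 2.25
eef_pos: [0.4811, 0.2345, 0.0807]
tool_rot: [-0.0, 0.872, 0.489, 0.001]
contact_force: [0.7, -1.0, -0.4]
gripper_width: 0.753
grasp_force: 0.0
```

Call:
send_rows:
  slide:
    - [0,0,0]
    - [0,0,0]
    - [0,0,0]
    - [0,0,0]
    - [0,0,0]
    - [0,0,0]
    - [0,0,0]
    - [0,0,0]
  roll: [0,0,0,0,0,0,0,0]
  claw: [0,0,0,0,0,0,0,0]

```text
t: 2.92
eef_pos: [0.4803, 0.2346, 0.0802]
tool_rot: [-0.0, 0.872, 0.489, 0.0]
contact_force: [-2.3, 0.4, 6.6]
gripper_width: 0.125
grasp_force: 61.8
```

```bash
python3 -c "
from h import *
st();print(go((.54,-.243,.27),-3))"
```

```text
t 2.92 [0.4803 0.2346 0.0802] yaw -31.5 F [-2.3  0.4  6.6] w 0.125 g 61.8 q [-0.9   0.48  0.42  2.04 -0.31  0.68 -0.83]
(array([-376.1,  300. , -190.2]), np.float64(-28.5))
```

Call:
send_rows:
  slide:
    - [0,0,-5]
    - [0,0,-20]
    - [0,0,-45]
    - [0,0,-75]
    - [0,0,-105]
    - [0,0,-130]
    - [0,0,-150]
    - [0,0,-160]
  roll: [0,0,0,0,0,0,0,0]
  claw: [0,0,0,0,0,0,0,0]

```text
t: 3.58
eef_pos: [0.481, 0.234, 0.242]
tool_rot: [-0.0, 0.873, 0.489, 0.001]
contact_force: [0.8, -0.2, -4.1]
gripper_width: 0.124
grasp_force: 60.3
```

Call:
send_rows:
  slide:
    - [-5,4,0]
    - [-17,14,0]
    - [-35,28,0]
    - [-58,46,0]
    - [-82,65,0]
    - [-106,84,0]
    - [-130,103,0]
    - [-154,122,0]
  roll: [0,-1,-3,-5,-7,-9,-11,-13]
  claw: [0,0,0,0,0,0,0,0]

```text
t: 4.25
eef_pos: [0.5025, 0.0368, 0.2377]
tool_rot: [-0.0, 0.811, 0.585, -0.002]
contact_force: [1.1, 1.1, -3.8]
gripper_width: 0.129
grasp_force: 60.3
```

```bash
python3 -c "
from h import *
st();print(go((.54,-.243,.24),-3))"
```

```text
t 4.25 [0.5025 0.0368 0.2377] yaw -18.4 F [ 1.1  1.1 -3.8] w 0.129 g 60.3 q [-0.71  0.2   0.6   1.98 -0.13  1.   -0.37]
(array([-253.7,  123.9,   -2.1]), np.float64(-15.4))
```

Call:
send_rows:
  slide:
    - [-27,13,0]
    - [-54,26,0]
    - [-83,40,0]
    - [-112,55,0]
    - [-141,69,0]
    - [-170,83,0]
    - [-198,97,0]
    - [-222,108,0]
  roll: [-2,-4,-6,-8,-10,-12,-14,-15]
  claw: [0,0,0,0,0,0,0,0]

```text
t: 4.92
eef_pos: [0.5344, -0.2085, 0.2375]
tool_rot: [-0.001, 0.728, 0.685, -0.001]
contact_force: [0.6, -0.6, -4.5]
gripper_width: 0.13
grasp_force: 60.3
```

```bash
python3 -c "
from h import *
st();print(go((.54,-.243,.24),-3))"
```

```text
t 4.92 [ 0.5344 -0.2085  0.2375] yaw -3.5 F [ 0.6 -0.6 -4.5] w 0.130 g 60.3 q [-0.24  0.35  0.64  1.83 -0.24  1.05  0.43]
(array([-34.1,   7.7,  -2.5]), np.float64(-0.5))
```

Call:
send_rows:
  slide:
    - [-8,6,5]
    - [-16,12,13]
    - [-24,18,21]
    - [-30,23,28]
    - [-33,25,32]
    - [-33,25,32]
    - [-33,25,32]
    - [-33,25,32]
  roll: [0,0,0,0,0,0,0,0]
  claw: [0,0,0,0,0,0,0,0]
  force: 20

```text
t: 5.58
eef_pos: [0.5591, -0.2395, 0.2077]
tool_rot: [-0.0, 0.728, 0.686, 0.0]
contact_force: [0.7, -0.5, -3.9]
gripper_width: 0.132
grasp_force: 60.3
```

```bash
python3 -c "
from h import *
import cv2
st();print(go((.557,-.243,.2),-3.5))
a=bot.read_camera('scene')[:,:,::-1];b=bot.read_camera('top')[:,:,::-1]
cv2.imwrite('pics/c3.png',np.hstack([cv2.resize(a[150:350,70:270],(400,400)),cv2.resize(b[140:340,320:520],(400,400))]))"
```

```text
t 5.58 [ 0.5591 -0.2395  0.2077] yaw -3.4 F [ 0.7 -0.5 -3.9] w 0.132 g 60.3 q [-0.16  0.44  0.62  1.78 -0.3   1.01  0.51]
(array([-3.6, -1.9,  7.7]), np.float64(0.1))
```

View pics/c3.png

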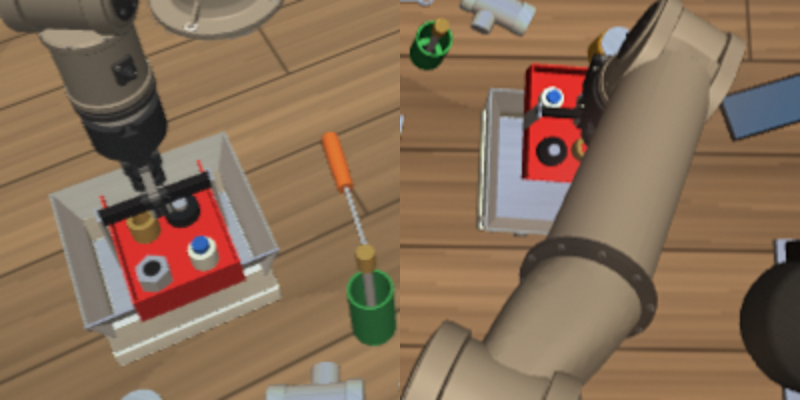

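Call:
send_rows:
  slide:
    - [0,0,6]
    - [0,0,11]
    - [0,-4,14]
    - [0,-8,17]
    - [0,-12,20]
    - [0,-16,22]
    - [0,-16,22]
    - [0,-16,22]
  roll: [0,0,0,0,0,0,0,0]
  claw: [0.02,0.02,0.02,0.02,0.02,0.02,0.02,0.02]
  force: 20

```text
t: 6.35
eef_pos: [0.5489, -0.24, 0.1922]
tool_rot: [0.005, 0.728, 0.685, 0.005]
contact_force: [-4.9, 6.0, 32.9]
gripper_width: 0.123
grasp_force: 90.3
```

```bash
python3 -c "
from h import *
st();print(bot.get_obs()['torque'])"
```

```text
t 6.35 [ 0.5489 -0.24    0.1922] yaw -3.5 F [-4.9  6.  32.9] w 0.123 g 90.3 q [-0.15  0.44  0.61  1.83 -0.31  0.96  0.53]
[ 1.22459918 -0.81069083  0.02309894]
```

Call:
send_rows:
  slide:
    - [0,0,0]
    - [0,0,0]
    - [0,0,0]
    - [0,0,0]
    - [0,0,0]
    - [0,0,0]
    - [0,0,0]
    - [0,0,0]
  roll: [0,0,0,0,0,0,0,0]
  claw: [0.13,0.135,0.14,0.145,0.15,0.155,0.16,0.16]

```text
t: 7.02
eef_pos: [0.5433, -0.2395, 0.1875]
tool_rot: [0.0, 0.728, 0.685, 0.001]
contact_force: [-7.0, 2.8, 11.7]
gripper_width: 0.159
grasp_force: 22.4
```

```bash
python3 -c "
from h import *
st();print(bot.get_obs()['torque'])"
```

```text
t 7.02 [ 0.5433 -0.2395  0.1875] yaw -3.5 F [-7.   2.8 11.7] w 0.159 g 22.4 q [-0.15  0.44  0.61  1.83 -0.31  0.96  0.53]
[ 0.5102892   0.81376131 -0.00244467]
```

Call:
send_rows:
  slide:
    - [0,-2,2]
    - [0,-4,4]
    - [0,-6,6]
    - [0,-8,8]
    - [0,-10,10]
    - [0,-12,12]
    - [0,-13,14]
    - [0,-13,14]
  roll: [0,0,0,0,0,0,0,0]
  claw: [0.16,0.165,0.17,0.175,0.18,0.185,0.19,0.19]

```text
t: 7.68
eef_pos: [0.5285, -0.2387, 0.1721]
tool_rot: [-0.001, 0.729, 0.685, -0.0]
contact_force: [-7.8, 2.1, 9.0]
gripper_width: 0.191
grasp_force: 19.9
```

```bash
python3 -c "
from h import *
st();print(bot.get_obs()['torque'])"
```

```text
t 7.68 [ 0.5285 -0.2387  0.1721] yaw -3.5 F [-7.8  2.1  9. ] w 0.191 g 19.9 q [-0.15  0.44  0.61  1.88 -0.31  0.92  0.54]
[0.36994147 1.19936241 0.01888824]
```

Good. The tilt follows the opening, so I continue to about 36°.

Call:
send_rows:
  slide:
    - [0,-2,3]
    - [0,-4,7]
    - [0,-6,10]
    - [0,-8,13]
    - [0,-10,16]
    - [0,-12,20]
    - [0,-14,24]
    - [0,-14,24]
  roll: [0,0,0,0,0,0,0,0]
  claw: [0.19,0.195,0.2,0.205,0.21,0.215,0.222,0.222]

```text
t: 8.35
eef_pos: [0.5131, -0.2377, 0.1469]
tool_rot: [-0.002, 0.729, 0.685, -0.001]
contact_force: [-7.5, 0.8, 4.2]
gripper_width: 0.226
grasp_force: 15.2
```

```bash
python3 -c "
from h import *
import cv2
st();print(bot.get_obs()['torque'])
a=bot.read_camera('scene')[:,:,::-1];b=bot.read_camera('wrist')[:,:,::-1]
cv2.imwrite('pics/c4.png',np.hstack([cv2.resize(a[150:350,70:270],(400,400)),cv2.resize(b,(400,300))[np.r_[0:300,[299]*100]]]))"
```

```text
t 8.35 [ 0.5131 -0.2377  0.1469] yaw -3.6 F [-7.5  0.8  4.2] w 0.226 g 15.2 q [-0.13  0.45  0.59  1.93 -0.33  0.86  0.57]
[0.19872142 1.44455571 0.0132917 ]
```

View pics/c4.png

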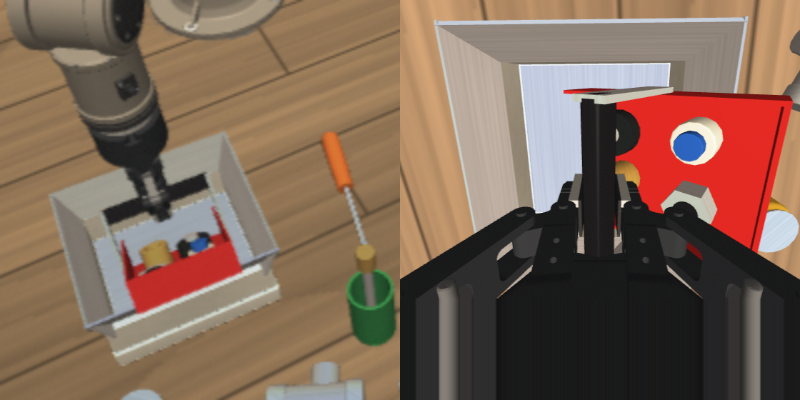

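The tray is tilted about 35° inside the hopper with the parts still on it. I'll clamp, then lift to clear the mouth.

Call:
send_rows:
  slide:
    - [0,0,0]
    - [0,0,0]
    - [0,0,0]
    - [0,0,0]
    - [0,0,-5]
    - [0,0,-15]
    - [0,0,-25]
    - [0,0,-35]
  roll: [0,0,0,0,0,0,0,0]
  claw: [0.1,0,0,0,0,0,0,0]
  force: 80

```text
t: 9.12
eef_pos: [0.5163, -0.2376, 0.1836]
tool_rot: [0.0, 0.728, 0.685, 0.0]
contact_force: [-1.2, -0.1, -3.1]
gripper_width: 0.187
grasp_force: 78.4
```

```bash
python3 -c "
from h import *
st();print(bot.get_obs()['torque'])"
```

```text
t 9.12 [ 0.5163 -0.2376  0.1836] yaw -3.5 F [-1.2 -0.1 -3.1] w 0.187 g 78.4 q [-0.16  0.4   0.62  1.9  -0.29  0.93  0.54]
[ 0.01648912  0.07657514 -0.0079404 ]
```

```bash
cat > fit.py <<'E'
from h import *
import cv2
from scipy.optimize import minimize
def tray_mask(M,c,yaw,th,shape):
    ca,sa=np.cos(np.radians(yaw)),np.sin(np.radians(yaw));ct,s=np.cos(np.radians(th)),np.sin(np.radians(th))
    def pr(p):
        x,y,z=p[0],p[1],p[2]-.095
        x,z=x*ct-z*s,x*s+z*ct        # rear (+x) up with th
        X=M@np.array([c[0]+x*ca-y*sa,c[1]+x*sa+y*ca,c[2]+z,1]);return X[:2]/X[2]*8
    m=np.zeros(shape,np.uint8);a,b,h=.08,.06,.04
    for q in ([(-a,-b,0),(a,-b,0),(a,b,0),(-a,b,0)],[(a,-b,0),(a,b,0),(a,b,h),(a,-b,h)],
              [(-a,b,0),(a,b,0),(a,b,h),(-a,b,h)],[(-a,-b,0),(a,-b,0),(a,-b,h),(-a,-b,h)]):
        cv2.fillPoly(m,[np.round([pr(p) for p in q]).astype(np.int32)],1,shift=3)
    return m>0
def fit(tag,cams=("scene",)):
    o=bot.get_obs();r=R();yaw=np.degrees(np.arctan2(r[1,1],r[0,1]))
    best=[]
    ims={n:(P(n),bot.read_camera(n)) for n in cams}
    for n,(M,im) in ims.items():
        cv2.imwrite(f"pics/{tag}_{n}.png",im[:,:,::-1])
        hsv=cv2.cvtColor(im,cv2.COLOR_RGB2HSV)
        red=((hsv[...,0]<5)|(hsv[...,0]>174))&(hsv[...,1]>190)&(hsv[...,2]>60)
        g=o["eef_pos"]+np.array([0,0,.0187])
        C=g; roi=np.zeros(red.shape,bool);p=M@np.append(C,1);p=(p[:2]/p[2]).astype(int);roi[max(p[1]-90,0):p[1]+110,max(p[0]-100,0):p[0]+110]=1
        red&=roi
        for th in range(-5,75,3):
            for dz in (-.006,0,.006):
              for dx in (-.006,0,.006):
                cc=C+np.array([dx*np.cos(np.radians(yaw)),dx*np.sin(np.radians(yaw)),dz])
                m=tray_mask(M,cc,yaw,th,red.shape);best.append(((m&red).sum()/(m|red).sum(),n,th,dx,dz,int(red.sum())))
    best.sort(reverse=True);print(best[:4])
E
python3 -c "
from fit import *
fit('f1')"
```

```text
[(np.float64(0.7589220684632192), 'scene', 43, 0, -0.006, 1191), (np.float64(0.7541322314049587), 'scene', 37, -0.006, -0.006, 1191), (np.float64(0.7533039647577092), 'scene', 40, 0, -0.006, 1191), (np.float64(0.7507204610951008), 'scene', 40, 0.006, 0.006, 1191)]
```

Call:
send_rows:
  slide:
    - [0,0,-10]
    - [0,0,-20]
    - [0,0,-30]
    - [0,0,-36]
    - [0,0,-36]
    - [0,0,-36]
    - [0,0,-36]
    - [0,0,-36]
  roll: [0,0,0,0,0,0,0,0]
  claw: [0,0,0,0,0,0,0,0]

```text
t: 9.83
eef_pos: [0.5157, -0.2374, 0.218]
tool_rot: [-0.001, 0.728, 0.685, -0.0]
contact_force: [-0.7, -0.6, -3.6]
gripper_width: 0.186
grasp_force: 78.5
```

```bash
python3 -c "
from fit import *
st();fit('f2')
a=cv2.imread('pics/f2_scene.png');b=bot.read_camera('wrist')[:,:,::-1]
cv2.imwrite('pics/c5.png',np.hstack([cv2.resize(a[150:350,70:270],(400,400)),cv2.resize(b,(400,300))[np.r_[0:300,[299]*100]]]))"
```

```text
t 9.83 [ 0.5157 -0.2374  0.218 ] yaw -3.5 F [-0.7 -0.6 -3.6] w 0.186 g 78.5 q [-0.18  0.36  0.64  1.86 -0.25  1.    0.51]
[(np.float64(0.7846045197740112), 'scene', 37, -0.006, -0.006, 1221), (np.float64(0.7776173285198555), 'scene', 40, 0, -0.006, 1221), (np.float64(0.7656788421778085), 'scene', 37, 0, 0, 1221), (np.float64(0.7617051013277428), 'scene', 43, 0.006, 0, 1221)]
```

View pics/c5.png

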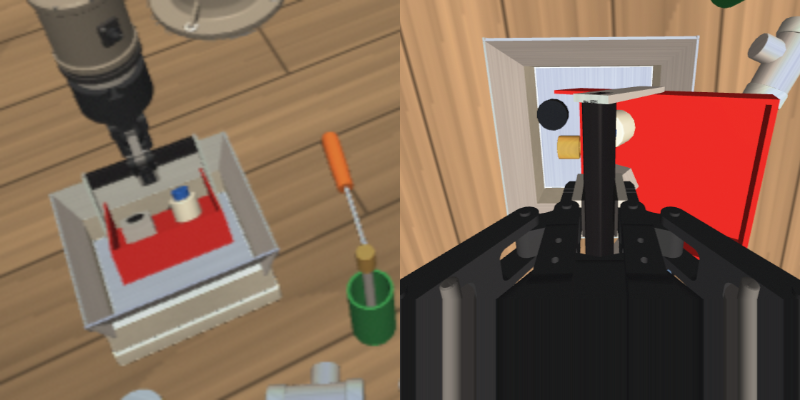

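The tilt is holding at about 38°. The seat (552,113) and bush (568,147) are in the tank, while the nut and cartridge have slid down to beneath the bar. I'll shake the tray.

Call:
send_rows:
  slide:
    - [0,25,0]
    - [0,30,0]
    - [0,5,0]
    - [0,0,0]
    - [0,30,0]
    - [0,30,0]
    - [0,0,0]
    - [0,0,0]
  roll: [0,0,0,0,0,0,0,0]
  claw: [0,0,0,0,0,0,0,0]

```text
t: 10.6
eef_pos: [0.5115, -0.2383, 0.2176]
tool_rot: [-0.002, 0.729, 0.684, -0.001]
contact_force: [-2.2, -0.8, -2.7]
gripper_width: 0.182
grasp_force: 81.5
```

Call:
send_rows:
  slide:
    - [0,30,0]
    - [0,30,0]
    - [0,0,0]
    - [0,0,0]
    - [0,30,0]
    - [0,30,0]
    - [0,0,0]
    - [0,0,0]
  roll: [0,0,0,0,0,0,0,0]
  claw: [0,0,0,0,0,0,0,0]

```text
t: 11.27
eef_pos: [0.5112, -0.2384, 0.2177]
tool_rot: [-0.002, 0.729, 0.684, -0.001]
contact_force: [-1.0, -1.8, -2.4]
gripper_width: 0.186
grasp_force: 81.8
```

```bash
python3 -c "
from fit import *
st();fit('f3')
cv2.imwrite('pics/f3w.png',bot.read_camera('wrist')[:,:,::-1])
for n in('f2','f3'):
  a=cv2.imread(f'pics/{n}_scene.png')[150:350,70:270];h=cv2.cvtColor(a,cv2.COLOR_BGR2HSV)
  m=(h[...,0]>105)&(h[...,0]<125)&(h[...,1]>150)&(h[...,2]>80);y,x=np.nonzero(m)
  print(n,m.sum(),(2*x).mean() if len(x) else 0,(2*y).mean() if len(y) else 0)"
```

```text
t 11.27 [ 0.5112 -0.2384  0.2177] yaw -3.6 F [-1.  -1.8 -2.4] w 0.186 g 81.8 q [-0.18  0.36  0.65  1.87 -0.25  1.    0.51]
[(np.float64(0.9046762589928058), 'scene', 31, -0.006, 0, 1518), (np.float64(0.8763978811065333), 'scene', 31, 0, 0.006, 1518), (np.float64(0.8451648965902739), 'scene', 28, -0.006, -0.006, 1518), (np.float64(0.8336231884057971), 'scene', 31, -0.006, -0.006, 1518)]
f2 37 179.72972972972974 192.3783783783784
f3 7 179.14285714285714 185.42857142857142
```

```bash
python3 -c "
import cv2,numpy as np
a=cv2.imread('pics/f3_scene.png');b=cv2.imread('pics/f3w.png')
cv2.imwrite('pics/c6.png',np.hstack([cv2.resize(a[150:350,70:270],(400,400)),cv2.resize(b[:280,100:380],(400,400))]))"
```

```text
(no output)
```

View pics/c6.png

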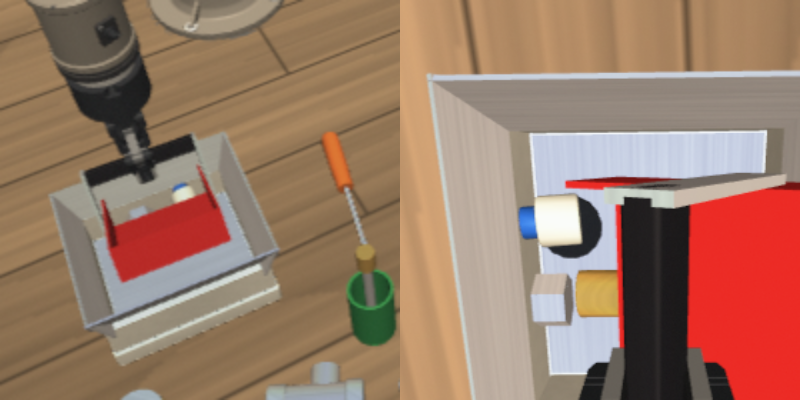

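All four parts lie in the tank: cartridge, seat, nut and bush. Now the tray goes back to the mat.

Call:
send_rows:
  slide:
    - [0,0,-10]
    - [0,0,-25]
    - [0,0,-40]
    - [0,0,-55]
    - [0,0,-60]
    - [0,0,-60]
    - [0,0,-60]
    - [0,0,-60]
  roll: [0,0,0,0,0,0,0,0]
  claw: [0,0,0,0,0,0,0,0]

```text
t: 12.03
eef_pos: [0.5157, -0.2373, 0.2778]
tool_rot: [-0.001, 0.728, 0.685, -0.0]
contact_force: [-0.6, 0.3, -2.4]
gripper_width: 0.186
grasp_force: 82.3
```

```bash
python3 -c "
from fit import *
st();fit('f4');print(go((.435,.271,.278),-31.3))"
```

```text
t 12.03 [ 0.5157 -0.2373  0.2778] yaw -3.5 F [-0.6  0.3 -2.4] w 0.186 g 82.3 q [-0.22  0.3   0.67  1.8  -0.2   1.12  0.47]
[(np.float64(0.8782559456398641), 'scene', 31, -0.006, 0, 1606), (np.float64(0.8725714285714286), 'scene', 31, 0, 0.006, 1606), (np.float64(0.8188405797101449), 'scene', 31, -0.006, -0.006, 1606), (np.float64(0.8168421052631579), 'scene', 28, -0.006, -0.006, 1606)]
(array([ 502.5, -111.2,    0. ]), np.float64(27.8))
```

```bash
python3 -c "
from fit import *
from scipy.optimize import differential_evolution as de
M=P('scene')
for tag,g in (('f3',(.5112,-.2384,.2364)),('f4',(.5157,-.2373,.2965))):
  im=cv2.imread(f'pics/{tag}_scene.png');h=cv2.cvtColor(im,cv2.COLOR_BGR2HSV)
  red=((h[...,0]<5)|(h[...,0]>174))&(h[...,1]>190)&(h[...,2]>60)
  p=M@np.append(g,1);p=(p[:2]/p[2]).astype(int);roi=np.zeros(red.shape,bool);roi[p[1]-20:p[1]+110,p[0]-80:p[0]+100]=1;red&=roi
  def f(v):
    m=tray_mask(M,np.array(g)+[v[1],v[2],v[3]],-3.5+v[4],v[0],red.shape);return -(m&red).sum()/(m|red).sum()
  for B in (.004,.008):
    r=de(f,[(15,50),(-B,B),(-B,B),(-B,B),(-1,1)],maxiter=40,seed=1,polish=False);print(tag,r.x.round(4),r.fun)
"
```

```text
f3 [ 3.14102e+01 -3.90000e-03  6.00000e-04  2.70000e-03  6.25800e-01] -0.9232186732186732
f3 [ 3.15895e+01 -6.70000e-03  1.40000e-03 -9.00000e-04  2.03200e-01] -0.93424317617866
f4 [ 3.15997e+01 -3.80000e-03  5.00000e-04  3.20000e-03  9.20100e-01] -0.9239130434782609
f4 [ 3.1382e+01 -5.7000e-03  8.0000e-04  8.0000e-04  8.5500e-01] -0.9245169082125604
```

```bash
python3 -c "
from fit import *
from scipy.optimize import differential_evolution as de
M=P('scene')
def run(im,g,yaw,lo,hi,off):
  h=cv2.cvtColor(im,cv2.COLOR_BGR2HSV)
  red=((h[...,0]<5)|(h[...,0]>174))&(h[...,1]>190)&(h[...,2]>60)
  p=M@np.append(g,1);p=(p[:2]/p[2]).astype(int);roi=np.zeros(red.shape,np.uint8);roi[p[1]-20:p[1]+110,p[0]-80:p[0]+100]=1
  red=cv2.morphologyEx((red&(roi>0)).astype(np.uint8),cv2.MORPH_CLOSE,np.ones((3,3)))
  cs,_=cv2.findContours(red,cv2.RETR_EXTERNAL,cv2.CHAIN_APPROX_NONE);c=max(cs,key=cv2.contourArea)
  red=np.zeros_like(red);cv2.drawContours(red,[c],-1,1,-1);red=red>0
  def f(v):
    m=tray_mask(M,np.array(g)+[v[1],v[2],v[3]],yaw+v[4],v[0],red.shape);return -(m&red).sum()/(m|red).sum()
  r=de(f,[(lo,hi)]+[(-.006,.006)]*3+[(-1,1)],maxiter=40,seed=1,polish=False);print(r.x.round(4),r.fun,red.sum())
run(cv2.resize(cv2.imread('pics/scene.png'),(560,420),interpolation=cv2.INTER_AREA),(.48,.234,.098),-31.3,-20,20,0)
for tag,g in (('f2',(.5157,-.2374,.2367)),('f3',(.5112,-.2384,.2364)),('f4',(.5157,-.2373,.2965))): run(cv2.imread(f'pics/{tag}_scene.png'),g,-3.5,15,50,0)
"
```

```text
[ 1.83088e+01 -5.90000e-03  1.00000e-03  5.30000e-03  3.32500e-01] -0.7833806818181818 1218
[ 3.7295e+01 -3.4000e-03  1.5000e-03 -5.0000e-03  7.8400e-01] -0.8129079042784626 1231
[ 3.18425e+01 -3.80000e-03  1.10000e-03  3.50000e-03  2.84800e-01] -0.935881627620222 1531
[ 3.09842e+01 -5.70000e-03  2.00000e-04 -7.00000e-04  6.38600e-01] -0.9283154121863799 1560
```

The tilt fits at about 31.5°, which is only just over the limit. I'll steepen it once more on the rim to be sure.

Call:
send_rows:
  slide:
    - [0,6,15]
    - [0,13,40]
    - [0,13,65]
    - [0,13,85]
    - [0,13,100]
    - [0,13,110]
    - [0,13,115]
    - [0,13,115]
  roll: [0,0,0,0,0,0,0,0]
  claw: [0,0,0,0,0,0,0,0]

```text
t: 12.75
eef_pos: [0.528, -0.2383, 0.1625]
tool_rot: [-0.001, 0.728, 0.685, -0.001]
contact_force: [-0.2, 0.1, -1.1]
gripper_width: 0.179
grasp_force: 82.2
```

Call:
send_rows:
  slide:
    - [0,0,2]
    - [0,0,4]
    - [0,0,6]
    - [0,-2,8]
    - [0,-2,9]
    - [0,-3,10]
    - [0,-3,10]
    - [0,-3,10]
  roll: [0,0,0,0,0,0,0,0]
  claw: [0,0,0,0,0,0,0,0]

```text
t: 13.42
eef_pos: [0.5248, -0.2388, 0.1561]
tool_rot: [-0.001, 0.729, 0.685, 0.001]
contact_force: [-13.2, 4.9, 17.6]
gripper_width: 0.186
grasp_force: 103.6
```

```bash
python3 -c "
from fit import *
st();fit('f5')"
```

```text
t 13.42 [ 0.5248 -0.2388  0.1561] yaw -3.6 F [-13.2   4.9  17.6] w 0.186 g 103.6 q [-0.14  0.46  0.6   1.9  -0.33  0.89  0.56]
[(np.float64(0.8977110157367668), 'scene', 37, -0.006, 0, 1304), (np.float64(0.8648468708388815), 'scene', 34, -0.006, -0.006, 1304), (np.float64(0.851004851004851), 'scene', 37, 0, 0.006, 1304), (np.float64(0.8488599348534202), 'scene', 34, -0.006, 0, 1304)]
```

Call:
send_rows:
  slide:
    - [0,-1,2]
    - [0,-2,4]
    - [0,-3,6]
    - [0,-4,8]
    - [0,-5,10]
    - [0,-6,12]
    - [0,-6,12]
    - [0,-6,12]
  roll: [0,0,0,0,0,0,0,0]
  claw: [0,0,0,0,0,0,0,0]

```text
t: 14.13
eef_pos: [0.5188, -0.2386, 0.143]
tool_rot: [-0.0, 0.729, 0.685, 0.0]
contact_force: [-7.7, -0.3, 3.2]
gripper_width: 0.184
grasp_force: 134.9
```

Call:
send_rows:
  slide:
    - [0,0,-15]
    - [0,0,-30]
    - [0,0,-50]
    - [0,0,-65]
    - [0,0,-75]
    - [0,0,-80]
    - [0,0,-80]
    - [0,0,-80]
  roll: [0,0,0,0,0,0,0,0]
  claw: [0,0,0,0,0,0,0,0]

```text
t: 14.8
eef_pos: [0.5201, -0.2376, 0.2214]
tool_rot: [-0.0, 0.728, 0.685, 0.0]
contact_force: [-0.9, 0.6, -1.3]
gripper_width: 0.185
grasp_force: 132.4
```

```bash
python3 -c "
from fit import *
st();fit('f6');print(go((.515,-.24,.278),-3.5))"
```

```text
t 14.80 [ 0.5201 -0.2376  0.2214] yaw -3.5 F [-0.9  0.6 -1.3] w 0.185 g 132.4 q [-0.19  0.37  0.65  1.85 -0.26  1.01  0.51]
[(np.float64(0.8788844621513944), 'scene', 46, -0.006, -0.006, 1115), (np.float64(0.8694968553459119), 'scene', 43, -0.006, 0, 1115), (np.float64(0.8560311284046692), 'scene', 49, 0, 0, 1115), (np.float64(0.8492307692307692), 'scene', 46, 0, 0.006, 1115)]
(array([ -2.8,  -4.6, -57.1]), np.float64(0.0))
```

Call:
send_rows:
  slide:
    - [0,0,-10]
    - [0,0,-25]
    - [0,0,-40]
    - [0,0,-52]
    - [0,0,-57]
    - [0,0,-57]
    - [0,0,-57]
    - [0,0,-57]
  roll: [0,0,0,0,0,0,0,0]
  claw: [0,0,0,0,0,0,0,0]

```text
t: 15.52
eef_pos: [0.5196, -0.2375, 0.2777]
tool_rot: [-0.001, 0.728, 0.685, -0.0]
contact_force: [1.3, 0.3, -2.1]
gripper_width: 0.186
grasp_force: 132.4
```

```bash
python3 -c "
from fit import *
st();print(go((.408,.287,.278),-31.3))"
```

```text
t 15.52 [ 0.5196 -0.2375  0.2777] yaw -3.5 F [ 1.3  0.3 -2.1] w 0.186 g 132.4 q [-0.22  0.31  0.68  1.79 -0.21  1.12  0.47]
(array([ 5.168e+02, -1.431e+02,  2.000e-01]), np.float64(27.8))
```

Call:
send_rows:
  slide:
    - [15,-4,0]
    - [45,-12,0]
    - [80,-21,0]
    - [115,-30,0]
    - [150,-39,0]
    - [185,-48,0]
    - [220,-57,0]
    - [255,-66,0]
  roll: [1,3,5,7,9,11,13,15]
  claw: [0,0,0,0,0,0,0,0]

```text
t: 16.18
eef_pos: [0.4685, 0.0222, 0.278]
tool_rot: [-0.0, 0.812, 0.584, -0.0]
contact_force: [0.6, 0.4, -1.4]
gripper_width: 0.184
grasp_force: 132.3
```

```bash
python3 -c "
from fit import *
st();print(go((.408,.287,.278),-31.3))"
```

```text
t 16.18 [0.4685 0.0222 0.278 ] yaw -18.6 F [ 0.6  0.4 -1.4] w 0.184 g 132.3 q [-0.71  0.08  0.57  2.   -0.05  1.08 -0.44]
(array([ 2.317e+02, -1.417e+02,  1.000e-01]), np.float64(12.7))
```

Call:
send_rows:
  slide:
    - [29,-18,0]
    - [58,-36,0]
    - [88,-54,0]
    - [118,-72,0]
    - [148,-91,0]
    - [178,-109,0]
    - [206,-126,0]
    - [228,-139,0]
  roll: [2,4,6,8,10,12,12.7,12.7]
  claw: [0,0,0,0,0,0,0,0]

```text
t: 16.85
eef_pos: [0.4084, 0.2836, 0.2778]
tool_rot: [-0.0, 0.871, 0.492, -0.001]
contact_force: [0.4, 0.6, -1.8]
gripper_width: 0.187
grasp_force: 132.2
```

Call:
send_rows:
  slide:
    - [0,0,10]
    - [0,0,35]
    - [0,0,65]
    - [0,0,95]
    - [0,0,120]
    - [0,0,140]
    - [0,0,150]
    - [0,0,150]
  roll: [0,0,0,0,0,0,0,0]
  claw: [0,0,0,0,0,0,0,0]

```text
t: 17.52
eef_pos: [0.4086, 0.2795, 0.1262]
tool_rot: [0.001, 0.871, 0.491, -0.003]
contact_force: [0.0, 0.3, -1.7]
gripper_width: 0.182
grasp_force: 132.2
```

```bash
python3 -c "
from fit import *
st();fit('f7');print(go((.408,.287,.108),-31.3))"
```

```text
t 17.52 [0.4086 0.2795 0.1262] yaw -31.2 F [ 0.   0.3 -1.7] w 0.182 g 132.2 q [-0.99  0.33  0.31  2.09 -0.15  0.74 -1.12]
[(np.float64(0.7518796992481203), 'scene', 46, -0.006, -0.006, 698), (np.float64(0.7490636704119851), 'scene', 43, -0.006, 0, 698), (np.float64(0.746268656716418), 'scene', 46, 0, 0.006, 698), (np.float64(0.746268656716418), 'scene', 46, -0.006, 0, 698)]
(array([ 5. , -4.8, 19.8]), np.float64(0.1))
```

Call:
send_rows:
  slide:
    - [0,0,10]
    - [0,0,20]
    - [0,4,22]
    - [0,10,23]
    - [0,16,23]
    - [0,22,23]
    - [0,30,23]
    - [0,32,23]
  roll: [0,0,0,0,0,0,0,0]
  claw: [0,0,0,0,0,0,0,0]
  force: 20

```text
t: 18.23
eef_pos: [0.4393, 0.2634, 0.1061]
tool_rot: [0.0, 0.872, 0.49, 0.001]
contact_force: [0.2, -0.6, -2.4]
gripper_width: 0.184
grasp_force: 132.5
```

```bash
python3 -c "
from fit import *
st();fit('f8')"
```

```text
t 18.23 [0.4393 0.2634 0.1061] yaw -31.3 F [ 0.2 -0.6 -2.4] w 0.184 g 132.5 q [-0.91  0.39  0.31  2.07 -0.18  0.71 -1.04]
[(np.float64(0.749379652605459), 'scene', 43, -0.006, 0, 703), (np.float64(0.7332521315468941), 'scene', 46, -0.006, -0.006, 703), (np.float64(0.7303506650544136), 'scene', 46, -0.006, 0, 703), (np.float64(0.7294685990338164), 'scene', 40, -0.006, 0.006, 703)]
```

Call:
send_rows:
  slide:
    - [0,-15,0]
    - [0,-30,0]
    - [0,-30,4]
    - [0,-30,7]
    - [0,-27,9]
    - [0,-22,10]
    - [0,-16,10]
    - [0,-10,10]
  roll: [0,0,0,0,0,0,0,0]
  claw: [0,0,0,0,0,0,0,0]

```text
t: 18.95
eef_pos: [0.4291, 0.2692, 0.0955]
tool_rot: [-0.0, 0.871, 0.491, -0.0]
contact_force: [-0.7, 1.3, -1.7]
gripper_width: 0.134
grasp_force: 24.5
```

```bash
python3 -c "
from fit import *
st();fit('f9')"
```

```text
t 18.95 [0.4291 0.2692 0.0955] yaw -31.2 F [-0.7  1.3 -1.7] w 0.134 g 24.5 q [-0.93  0.4   0.3   2.09 -0.18  0.68 -1.05]
[(np.float64(0.816982214572576), 'scene', 1, -0.006, 0.006, 1523), (np.float64(0.7983682983682984), 'scene', 4, -0.006, 0.006, 1523), (np.float64(0.7897947864669994), 'scene', -2, 0, 0.006, 1523), (np.float64(0.7897947864669994), 'scene', -2, -0.006, 0.006, 1523)]
```

The tray snapped back level in the grip. I'll shift it to the mat's middle and lower it.

Call:
send_rows:
  slide:
    - [0,10,-3]
    - [0,25,-3]
    - [0,40,-3]
    - [0,52,-3]
    - [0,56,0]
    - [0,56,5]
    - [0,56,10]
    - [0,56,13]
  roll: [0,0,0,0,0,0,0,0]
  claw: [0,0,0,0,0,0,0,0]

```text
t: 19.67
eef_pos: [0.4755, 0.2409, 0.0815]
tool_rot: [-0.0, 0.871, 0.492, -0.001]
contact_force: [-0.1, 0.4, -2.5]
gripper_width: 0.14
grasp_force: 23.7
```

```bash
python3 -c "
from fit import *
st();fit('f10')"
```

```text
t 19.67 [0.4755 0.2409 0.0815] yaw -31.1 F [-0.1  0.4 -2.5] w 0.140 g 23.7 q [-0.82  0.46  0.29  2.03 -0.21  0.68 -0.94]
[(np.float64(0.8212885154061624), 'scene', 4, -0.006, 0.006, 1578), (np.float64(0.8183831672203765), 'scene', 1, -0.006, 0, 1578), (np.float64(0.8103825136612022), 'scene', 1, -0.006, 0.006, 1578), (np.float64(0.7992362247681397), 'scene', 73, -0.006, 0, 1578)]
```

Call:
send_rows:
  slide:
    - [0,0,2]
    - [0,0,4]
    - [0,0,6]
    - [0,0,8]
    - [0,0,8]
    - [0,0,8]
    - [0,0,8]
    - [0,0,8]
  roll: [0,0,0,0,0,0,0,0]
  claw: [0,0,0,0,0,0,0,0]

```text
t: 20.38
eef_pos: [0.4768, 0.2407, 0.0747]
tool_rot: [-0.0, 0.871, 0.491, 0.0]
contact_force: [-1.8, -0.7, -0.0]
gripper_width: 0.137
grasp_force: 24.1
```

Call:
send_rows:
  slide:
    - [0,0,2]
    - [0,0,2]
    - [0,0,2]
    - [0,0,2]
    - [0,0,2]
    - [0,0,2]
    - [0,0,2]
    - [0,0,2]
  roll: [0,0,0,0,0,0,0,0]
  claw: [0.12,0.2,0.3,0.5,0.8,1,1,1]

```text
t: 21.05
eef_pos: [0.4768, 0.2406, 0.0725]
tool_rot: [0.0, 0.871, 0.491, -0.0]
contact_force: [-0.1, -0.0, -1.1]
gripper_width: 0.982
grasp_force: 0.0
```

Call:
send_rows:
  slide:
    - [0,0,-5]
    - [0,0,-25]
    - [0,0,-60]
    - [0,0,-100]
    - [0,0,-140]
    - [0,0,-160]
    - [0,0,-170]
    - [0,0,-170]
  roll: [0,0,0,0,0,0,0,0]
  claw: [1,1,1,1,1,1,1,1]

```text
t: 21.72
eef_pos: [0.4779, 0.2412, 0.245]
tool_rot: [-0.0, 0.871, 0.491, 0.002]
contact_force: [-0.2, 0.6, 0.7]
gripper_width: 1.005
grasp_force: 0.0
```

```bash
python3 -c "
from fit import *
st()
M=P('wrist');np.save('w2.npy',M);im=bot.read_camera('wrist')
b=bot.read_camera('top')[:,:,::-1]
cv2.imwrite('pics/c7.png',np.hstack([cv2.resize(im[:,:,::-1],(500,375)),cv2.resize(b[130:280,190:310],(300,375))]))
print(go((.70,-.059,.25),0), go((.70,-.059,.25),90))"
```

```text
t 21.72 [0.4779 0.2412 0.245 ] yaw -31.2 F [-0.2  0.6  0.7] w 1.005 g 0.0 q [-0.89  0.23  0.36  1.9  -0.1   1.02 -1.03]
(array([-140.4,  346.5,   -8.5]), np.float64(-31.2)) (array([-140.4,  346.5,   -8.5]), np.float64(58.8))
```

View pics/c7.png

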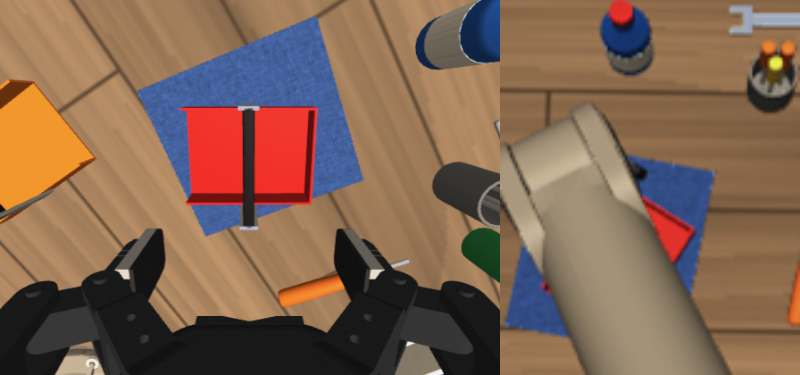

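The tray stands empty and upright on the mat, with its bar at (248,165) in the wrist view. Next is the spindle.

Call:
send_rows:
  slide:
    - [-15,37,-2]
    - [-30,74,-4]
    - [-45,111,-6]
    - [-60,148,-8]
    - [-75,185,-8]
    - [-90,222,-8]
    - [-105,259,-8]
    - [-120,296,-8]
  roll: [-4,-8,-12,-16,-20,-24,-28,-31.2]
  claw: [1,1,1,1,1,1,1,1]

```text
t: 22.48
eef_pos: [0.6676, -0.017, 0.2474]
tool_rot: [-0.002, 0.706, 0.708, -0.002]
contact_force: [0.9, -0.1, -0.2]
gripper_width: 0.999
grasp_force: 0.0
```

```bash
cat > head.py <<'E'
from h import *
import cv2
st();M=P('wrist');im=bot.read_camera('wrist')
h=cv2.cvtColor(im,cv2.COLOR_RGB2HSV)
p=M@np.array([.699,-.0594,.166,1]);p=p[:2]/p[2];print('pred head top',p)
br=((h[...,0]>15)&(h[...,0]<26)&(h[...,1]>110)).astype(np.uint8)
n,l,s,c=cv2.connectedComponentsWithStats(br)
for i in range(1,n):
    if s[i,4]>60 and np.hypot(*(c[i]-p))<110: print('brass',s[i],c[i])
gr=((h[...,0]>45)&(h[...,0]<80)&(h[...,1]>100)).astype(np.uint8)
n,l,s,c=cv2.connectedComponentsWithStats(gr)
for i in range(1,n):
    if s[i,4]>80: print('green',s[i],c[i])
cv2.imwrite('pics/hw.png',im[:,:,::-1])
E
python3 head.py; python3 -c "
from h import *
print(go((.699,-.059,.24),0))"
```

```text
t 22.48 [ 0.6676 -0.017   0.2474] yaw 0.2 F [ 0.9 -0.1 -0.2] w 0.999 g 0.0 q [-0.33  0.47  0.37  1.57 -0.18  1.14  0.09]
pred head top [318.51559846 262.94401082]
brass [302 235  31  39 932] [316.79184549 254.31759657]
green [ 284  179   57   71 2368] [309.45143581 212.05363176]
(array([-32. ,  28.4,   7.7]), np.float64(-0.1))
```

Call:
send_rows:
  slide:
    - [-16,14,4]
    - [-32,28,8]
    - [-32,28,8]
    - [-32,28,30]
    - [-32,28,60]
    - [-32,28,90]
    - [-32,28,110]
    - [-32,28,118]
  roll: [0,0,0,0,0,0,0,0]
  claw: [1,1,1,1,1,1,1,1]

```text
t: 23.2
eef_pos: [0.692, -0.0463, 0.1265]
tool_rot: [-0.003, 0.707, 0.707, -0.003]
contact_force: [-0.7, 0.2, -0.3]
gripper_width: 1.002
grasp_force: 0.0
```

Call:
send_rows:
  slide:
    - [0,0,0]
    - [0,0,0]
    - [0,0,0]
    - [0,0,0]
    - [0,0,0]
    - [0,0,0]
    - [0,0,0]
    - [0,0,0]
  roll: [0,0,0,0,0,0,0,0]
  claw: [0.8,0.6,0.4,0.2,0,0,0,0]
  force: 50

```text
t: 23.87
eef_pos: [0.6969, -0.0474, 0.1342]
tool_rot: [0.001, 0.707, 0.707, 0.001]
contact_force: [-0.3, -0.3, 6.1]
gripper_width: 0.232
grasp_force: 48.8
```

```bash
python3 -c "
from h import *
st()"
```

```text
t 23.87 [ 0.6969 -0.0474  0.1342] yaw 0.0 F [-0.3 -0.3  6.1] w 0.232 g 48.8 q [-0.25  0.63  0.34  1.6  -0.24  0.96  0.17]
```

The grip closed about 12 mm off centre in y, so I'll reopen, recentre and grip again.

Call:
send_rows:
  slide:
    - [0,0,0]
    - [0,0,0]
    - [0,0,0]
    - [-4,0,0]
    - [-8,0,0]
    - [-12,0,0]
    - [-12,0,0]
    - [-12,0,0]
  roll: [0,0,0,0,0,0,0,0]
  claw: [0.3,0.45,0.6,0.6,0.6,0.6,0.6,0.6]

```text
t: 24.53
eef_pos: [0.6958, -0.0602, 0.1325]
tool_rot: [0.0, 0.707, 0.707, -0.0]
contact_force: [-0.0, -0.2, 0.0]
gripper_width: 0.602
grasp_force: 0.0
```

Run:
```python
from h import *
import cv2
st();print(bot.get_obs()['eef_pos'])
a=bot.read_camera('scene');M=P('scene')
h=cv2.cvtColor(a,cv2.COLOR_RGB2HSV)
for nm,X in(('head',(.699,-.0594,.151)),('rim',(.701,-.0586,.09))):
    p=M@np.append(X,1);print(nm,p[:2]/p[2])
roi=np.zeros(a.shape[:2],np.uint8);roi[255:330,225:285]=1
for nm,m in (('brass',(h[...,0]>15)&(h[...,0]<26)&(h[...,1]>110)),('green',(h[...,0]>45)&(h[...,0]<80)&(h[...,1]>100))):
    n,l,s,c=cv2.connectedComponentsWithStats((m*roi).astype(np.uint8))
    for i in range(1,n):
        if s[i,4]>15: print(nm,s[i],c[i].round(1))
```

```text
t 24.53 [ 0.6958 -0.0602  0.1325] yaw -0.0 F [-0.  -0.2  0. ] w 0.602 g 0.0 q [-0.23  0.63  0.34  1.6  -0.24  0.96  0.19]
[ 0.69581733 -0.06016283  0.13253839]
head [252.38478807 280.14193866]
rim [254.72581953 294.68705928]
brass [247 278   6   8  26] [249.3 281.8]
green [243 286  25  37 588] [255.5 305.6]
```

Call:
send_rows:
  slide:
    - [0,0,0]
    - [0,0,0]
    - [0,0,0]
    - [0,0,0]
    - [0,0,0]
    - [0,0,0]
    - [0,0,0]
    - [0,0,0]
  roll: [0,0,0,0,0,0,0,0]
  claw: [0.45,0.3,0.15,0,0,0,0,0]
  force: 60

```text
t: 25.25
eef_pos: [0.6962, -0.0592, 0.1328]
tool_rot: [0.0, 0.707, 0.707, 0.0]
contact_force: [0.8, -0.4, 1.0]
gripper_width: 0.24
grasp_force: 58.6
```

Call:
send_rows:
  slide:
    - [0,0,-5]
    - [0,0,-12]
    - [0,0,-20]
    - [0,0,-30]
    - [0,0,-40]
    - [0,0,-50]
    - [0,0,-55]
    - [0,0,-55]
  roll: [0,0,0,0,0,0,0,0]
  claw: [0,0,0,0,0,0,0,0]

```text
t: 25.92
eef_pos: [0.6969, -0.0595, 0.1898]
tool_rot: [0.001, 0.707, 0.707, 0.001]
contact_force: [-0.7, 0.4, -0.7]
gripper_width: 0.241
grasp_force: 58.7
```

```bash
cat > sp.py <<'E'
from h import *
import cv2
st();print(bot.get_obs()['torque'].round(2))
a=bot.read_camera('scene');h=cv2.cvtColor(a,cv2.COLOR_RGB2HSV);M=P('scene')
roi=np.zeros(a.shape[:2],np.uint8);roi[200:330,205:300]=1
for nm,m in (('brass',(h[...,0]>15)&(h[...,0]<26)&(h[...,1]>110)),('green',(h[...,0]>45)&(h[...,0]<80)&(h[...,1]>100))):
    n,l,s,c=cv2.connectedComponentsWithStats((m*roi).astype(np.uint8))
    for i in range(1,n):
        if s[i,4]>15: print(nm,s[i],c[i].round(1))
E
python3 sp.py
```

```text
t 25.92 [ 0.6969 -0.0595  0.1898] yaw 0.0 F [-0.7  0.4 -0.7] w 0.241 g 58.7 q [-0.25  0.57  0.36  1.55 -0.22  1.06  0.17]
[ 0.01 -0.01 -0.07]
brass [291 249   9  20  60] [295.3 257. ]
brass [245 262   3  10  20] [246.4 266.1]
green [243 285  25  38 615] [256.  304.7]
```

Call:
send_rows:
  slide:
    - [0,0,-10]
    - [0,0,-25]
    - [0,0,-40]
    - [0,0,-55]
    - [0,0,-70]
    - [0,0,-85]
    - [0,0,-95]
    - [0,0,-95]
  roll: [0,0,0,0,0,0,0,0]
  claw: [0,0,0,0,0,0,0,0]

```text
t: 26.63
eef_pos: [0.697, -0.0596, 0.2853]
tool_rot: [0.001, 0.707, 0.707, 0.001]
contact_force: [0.6, 0.3, -1.2]
gripper_width: 0.241
grasp_force: 58.7
```

```bash
python3 sp.py
python3 - <<'E'
from h import *
import cv2
print(go((.53,-.25,.285),0))
im=bot.read_camera('top');h=cv2.cvtColor(im,cv2.COLOR_RGB2HSV);M=P('top')
# parts in tank
roi=np.zeros(im.shape[:2],np.uint8);roi[190:255,368:428]=1
for nm,m in(('brass',(h[...,0]>15)&(h[...,0]<28)&(h[...,1]>110)),('blue',(h[...,0]>105)&(h[...,0]<120)&(h[...,1]>150)),('black',h[...,2]<60)):
    n,l,s,c=cv2.connectedComponentsWithStats((m*roi).astype(np.uint8))
    for i in range(1,n):
        if s[i,4]>8: print(nm,s[i],onz(M,c[i],.05).round(3))
E
```

```text
t 26.63 [ 0.697  -0.0596  0.2853] yaw 0.0 F [ 0.6  0.3 -1.2] w 0.241 g 58.7 q [-0.26  0.5   0.39  1.45 -0.19  1.23  0.15]
[ 0.03 -0.05  0.02]
brass [242 233   3  11  23] [242.9 238. ]
brass [290 249  10  20  61] [295.3 257.1]
green [243 284  25  39 751] [255.6 302.6]
(array([-190.5, -166.4,   -1.7]), np.float64(0.0))
brass [397 232  11  10  78] [ 0.474 -0.263]
black [368 224  32  26 284] [ 0.48  -0.206]
```

Call:
send_rows:
  slide:
    - [-12,-10,0]
    - [-38,-30,0]
    - [-68,-55,0]
    - [-98,-79,0]
    - [-128,-103,0]
    - [-155,-125,0]
    - [-174,-140,0]
    - [-184,-148,0]
  roll: [0,0,0,0,0,0,0,0]
  claw: [0,0,0,0,0,0,0,0]

```text
t: 27.4
eef_pos: [0.5436, -0.2477, 0.2819]
tool_rot: [-0.001, 0.709, 0.705, -0.001]
contact_force: [0.4, -0.1, -0.7]
gripper_width: 0.243
grasp_force: 58.8
```

Call:
send_rows:
  slide:
    - [0,0,0]
    - [0,0,20]
    - [0,0,45]
    - [0,0,70]
    - [0,0,90]
    - [0,0,105]
    - [0,0,115]
    - [0,0,115]
  roll: [0,0,0,0,0,0,0,0]
  claw: [0,0,0,0,0,0,0,0]

```text
t: 28.07
eef_pos: [0.5474, -0.2412, 0.1649]
tool_rot: [-0.002, 0.706, 0.708, -0.001]
contact_force: [-0.3, 0.2, -1.3]
gripper_width: 0.24
grasp_force: 58.9
```

```bash
python3 -c "
from h import *
st();print(go((.548,-.243,.157),0))"
```

```text
t 28.07 [ 0.5474 -0.2412  0.1649] yaw 0.2 F [-0.3  0.2 -1.3] w 0.240 g 58.9 q [-0.    0.45  0.41  1.83 -0.22  0.92  0.51]
(array([-1.8,  0.6,  7.8]), np.float64(0.2))
```

Call:
send_rows:
  slide:
    - [0,0,2]
    - [0,0,4]
    - [0,0,6]
    - [0,0,8]
    - [0,0,9]
    - [0,0,9]
    - [0,0,9]
    - [0,0,9]
  roll: [0,0,0,0,0,0,0,0]
  claw: [0,0,0,0,0,0,0,0]

```text
t: 28.73
eef_pos: [0.5481, -0.2434, 0.1588]
tool_rot: [0.0, 0.707, 0.707, 0.0]
contact_force: [0.2, -0.7, -1.3]
gripper_width: 0.239
grasp_force: 58.9
```

Call:
send_rows:
  slide:
    - [0,0,1]
    - [0,0,1]
    - [0,0,1]
    - [0,0,1]
    - [0,0,1]
    - [0,0,1]
    - [0,0,1]
    - [0,0,1]
  roll: [0,0,0,0,0,0,0,0]
  claw: [0.2,0.3,0.4,0.5,0.6,0.6,0.6,0.6]

```text
t: 29.4
eef_pos: [0.548, -0.2434, 0.1576]
tool_rot: [0.0, 0.707, 0.707, 0.0]
contact_force: [0.1, 0.6, 0.0]
gripper_width: 0.6
grasp_force: 0.0
```

Call:
send_rows:
  slide:
    - [0,0,-10]
    - [0,0,-30]
    - [0,0,-60]
    - [0,0,-100]
    - [0,0,-140]
    - [0,0,-160]
    - [0,0,-170]
    - [0,0,-170]
  roll: [0,0,0,0,0,0,0,0]
  claw: [0.6,0.6,0.6,0.6,0.6,0.6,0.6,0.6]

```text
t: 30.07
eef_pos: [0.549, -0.244, 0.3306]
tool_rot: [0.002, 0.707, 0.707, 0.001]
contact_force: [1.0, -0.6, 0.1]
gripper_width: 0.604
grasp_force: 0.0
```

Run:
```python
from h import *
import cv2
st()
for n,box in(('scene',(200,340,70,300)),('wrist',(0,330,0,560))):
    M=P(n);im=bot.read_camera(n);h=cv2.cvtColor(im,cv2.COLOR_RGB2HSV);cv2.imwrite(f'pics/e_{n}.png',im[:,:,::-1])
    roi=np.zeros(im.shape[:2],np.uint8);roi[box[0]:box[1],box[2]:box[3]]=1
    for X in((.548,-.242,.185),(.548,-.242,.04)):
        p=M@np.append(X,1);print(n,'standing pred top/foot',(p[:2]/p[2]).round(1))
    for nm,m in(('brass',(h[...,0]>15)&(h[...,0]<28)&(h[...,1]>110)),('green',(h[...,0]>45)&(h[...,0]<80)&(h[...,1]>100)),('blue',(h[...,0]>105)&(h[...,0]<120)&(h[...,1]>150))):
        k,l,s,c=cv2.connectedComponentsWithStats((m*roi).astype(np.uint8))
        for i in range(1,k):
            if s[i,4]>10: print(nm,s[i],c[i].round(1))
```

```text
t 30.07 [ 0.549  -0.244   0.3306] yaw 0.0 F [ 1.  -0.6  0.1] w 0.604 g 0.0 q [-0.05  0.29  0.46  1.64 -0.14  1.24  0.44]
scene standing pred top/foot [149.4 257. ]
scene standing pred top/foot [163.  290.6]
brass [291 249   9  20  70] [295.2 256.5]
brass [139 254  19  24 278] [147.5 265.6]
green [243 284  25  39 753] [255.6 302.7]
wrist standing pred top/foot [277.1 187.6]
wrist standing pred top/foot [277.6 161.3]
brass [ 503    0   57   81 3391] [530.9  40.3]
brass [375  22   8  14  14] [377.4  28.5]
brass [531 121  28  30 636] [544.6 135.5]
brass [209 163  25  25 585] [220.9 174.9]
brass [270 172  22  28 503] [280.4 185.7]
brass [358 205  52  47 899] [376.3 220.5]
green [ 375    0   76   39 2020] [406.6  15.1]
blue [ 489   81   71   96 4664] [523.1 131.3]
blue [554 122   6   7  19] [557.6 123.8]
blue [181 126   8  16 110] [184.6 133.5]
```

The spindle stands in the tank where predicted, with its middle at about 0.11 m. The parts, tray and cup are in place, and the arm is clear.

```bash
python3 -c "
from station import bot
print(bot.hand_in())"
```

```text
the job is handed in; nothing more can be done
None
```

I handed the job in at about 30 s: all four parts and the spindle are in the cleaner's hopper, the empty tray is upright on its mat, and the green cup is still in its place; hand-in returned no verdict.

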